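Key the drive cog home and retract the drive tray

ROBOT

A 6-joint arm with a two-finger parallel gripper is mounted at the origin on the work surface. World frame = base frame: x ahead of the robot, y to its left, z up, the work surface at z = 0. Lengths are in mm, angles in rad, forces in N, time in s.
With the tool pointing down it reaches from about 325 to 850 mm from the base axis. Payload 4.4 kg.
Tool frame: the origin (TCP) lies on the centre line of the jaws, within the pads' length; the fingertips stand arm.tips_ahead ahead of it and the grasp point (between the pads) lies 3 mm ahead of it (arm.tips_ahead is the distance from the TCP to the fingertips, in mm); z points along the fingers, x is the direction in which the jaws open and shut, and the axes are right-handed (so a half turn about z gives the same grasp; the last joint's range is limited). The gripper opens to 94 mm and grips with 3 to 60 N. Pads are 16 mm wide; open, the fingers measure 119 mm over their backs; the gripper's body (75 mm by 177 mm) begins 78 mm behind the grasp point.
Start: joints at [-0.15, 0.207, 1.542, -0, 1.393, -0.15], TCP at [575.002, -0.012, 227.447] pointing down, gripper open.
Joint ranges: [-2.73, 2.73], [-0.86, 2.22], [0.23, 2.46], [-1.11, 4.25], [0.08, 2.63], [-2.82, 2.82]. Speed limits (rad/s): [2.79, 2.79, 3.14, 3.14, 3.14, 3.14].

INTERFACE

Orientations are given as a unit quaternion [w, x, y, z].
In Python, from cell import arm gives the robot as it stands.
- The arm moves only by the tool jog_arm, never from a script. Its arguments are lists of equal length, an entry for each row: "slide": the shift along the tool's x, y, z in cm, a list of three; "rotation": the turn, a rotation vector about the tool's x, y, z in rad, a list of three; "fingers": the closure, from 0 (fully open) to 1 (shut). In form: {"slide": [[x, y, z], ...], "rotation": [[rx, ry, rz], ...], "fingers": [fingers, ...]}. A call has 1 to 12 rows; each row is the pose to reach, as a shift and turn from the pose measured when the call began, along the tool's axes at that moment; what a row does not reach only later rows make up. A row lasts 1/8 s, in which the tool goes at most 62.5 mm and 10.7 degrees, less where a joint would pass 70% of its speed; a pose out of reach is approached as far as the arm can. A call with a gripper value outside its range is refused whole. The fingers move at their own pace and stop on an object; the grip force is fixed at half the most. Time passes only in rows, so rows that repeat a pose let the fingers close. It gives the time, the measured TCP pose, the force and the opening at its end, in the units of the state.
- arm.read_state(): the state, without advancing time (a new reading comes with each control period).
- arm.get_image(name): name is "scene" or "side" or "wrist"; returns the picture (400x640x3 uint8, red, green, blue); there is no depth.
- arm.camera_params(name): a dict with "mtx" (3x3 intrinsics, pixels), "world_from_camera" (4x4, takes a point from camera to world coordinates); the wrist camera has in their place "tool_from_camera" (4x4, takes a point from camera to tool coordinates, whose origin is the TCP and whose axes are the tool frame's). Camera axes: x right, y down, z forward; pixel columns grow to the right and rows downward; lengths in mm; the calibration is good to about 2 mm. The wrist camera is an equidistant fisheye: a pixel r from the principal point sees the ray r / f radians off the axis. A picture is of the moment at which its call begins: read the wrist's pose just before it. camera_params takes no time and is no camera call.
- arm.job_done(): hands the job in, once; it reports no verdict.
The state is a dict: "time_s": time; "qpos": joint angles; "qvel": joint speeds; "joint_efforts": joint torques, N m; "ee_pos": TCP position; "tool_rot": TCP orientation; "contact_force": force on the tool from outside, world axes, zero at the start; "ft_torque": the same for the moment, N m; "grip_width": opening from 0.0 (shut) to 1.0 (fully open).
Only numpy, scipy, OpenCV 4.12 (cv2) and the standard library are available. Lean on these libraries where they do the work, as an engineer would, in place of code of your own. Each camera call takes 0.05 s, during which the arm holds its last target.

TASK

The silver cog of the drive tray has been left sitting up on the nose of its hub. Turn it until its keyway finds the master key and it slides down fully home on its hub; only when it is home, press the red release lever at the side of the tray and then push the tray all the way in under the clear guard. Leave the spanner, the pneumatic cylinder and the emergency-stop box where they lie.

Things in the scene. Friction and masses are not known exactly. Their poses are not given: they have to be found in the camera images.
- station: fixed drive station; origin on the table midway between the two hubs while the tray is out; x the way the tray goes in, y towards the silver cog, z up. Clear guard housing x 110 to 350, y -200 to 200 mm, 147 mm high, open in front. On the tray, between hubs and front panel, a sensor post (x -72, y 0) stands 100 mm above the table, a terminal block (x -74, y 105) 66 mm
- cog_a: loose silver cog on the left (station y +75 mm) hub, 115 mm across, 0.45 kg; origin at the centre of its underside, z up. Disc 12 mm thick, boss of 26 mm radius up to 28 mm; bore 35.8 mm, with a keyway 15 mm wide out to 23.5 mm radius towards its +x (yellow stripe). Starts 26 mm above its seat, its underside on the key's top, level or tilted a few degrees, and at least 40 degrees off the key
- cog_a_pin1 (a point): top centre of this cog's drive pin at its y = +45 mm: upright steel pin 14 mm thick, from the disc up to 50 mm above the cog's origin; handy to push the cog round
- cog_a_pin2 (a point): top centre of this cog's drive pin at its y = -45 mm: upright steel pin 14 mm thick, from the disc up to 50 mm above the cog's origin; handy to push the cog round
- hub_a_seat (a point): centre of the flat shoulder of the left hub (silver cog), 55 mm above the table, where the cog's underside must lie; z up, +x towards the brass master key: 11 mm wide, out to 22 mm radius, up to 26 mm above the shoulder. The hub's direction varies; it turns only against 2 N m of friction. Greased. Other ribs do not catch
- hub_a_nose (a point): centre of the top of this hub's smooth round nose, 34 mm thick, 60 mm above the shoulder, same axes; a yellow bar on it runs from the centre towards the key. When keyway and key agree within about 5 degrees the cog slides down by its own weight or with a light push
- hub_b_seat (a point): centre of the shoulder of the right hub (station x 0, y -75 mm), 55 mm above the table. A copper cog of the same size is already fixed home on it and stays so; it is in the way: its nose ends 60 mm and its two pins (45 mm either side along y) end 50 mm above the shoulder
- tray_front (a point): centre of the outer face of the tray's grey front panel, 50 mm above the table; the panel is 340 mm wide (y), 10 mm thick, and reaches from 12 to 80 mm above the table; axes as the station's. Push it along the station's +x. The tray carries hubs, cogs and lever with it
- tray (a joint): how far the tray is in: 0 = fully out and latched (the start), 0.17 m = home against its stop; needs about 3 N plus a little with speed, and stays where it is left
- lever_pad (a point): centre of the top of the red lever's pad, 34 x 28 mm, at the tray's right side (station x -80, y -190 mm), 80 mm above the table at rest; the lever's pivot, parallel to y, lies 70 mm farther in (+x), 52 mm above the table. Press the pad straight down about 30 mm; its middle then comes about 5 mm nearer (-x)
- lever (a joint): angle of the release lever: 0 = latched (tray cannot go in more than 2 mm), 0.45 rad = pad fully down; released from 0.33 rad up. About 5 N at the pad moves it; it stays where it is left
- spanner: bystander, not to be disturbed: spanner lying on the table at the left end of the tray's front panel, about 165 mm long, 9 mm thick, origin at its middle underneath, x along it
- cylinder: bystander, not to be disturbed: pneumatic cylinder lying on the table left of the station, 170 mm long with its rod, 30 mm high; origin underneath, midway between its square ends, x along it towards the rod
- estop: bystander, not to be disturbed: yellow emergency-stop box with a red mushroom button on the table right of the station, 70 x 70 mm, 76 mm high, origin under its centre
Not all that is in view belongs to the job. Of the things shaped like the cog_a, the silver one is meant.

How it is judged (in metres and radians):
On the way, in this order (a step that is already met when the one before it is completed fails the run):
1. the silver cog is keyed and home on its hub, the tray still out (z of cog_a in the frame of hub_a_seat between -0.003 and 0.003 m and horizontal distance between cog_a and hub_a_seat below 0.004 m and angle between cog_a's own z axis and vertical below 0.07 rad and angle between the x axis of cog_a and the x axis of hub_a_seat, either way round below 0.25 rad and value of joint tray below 0.01 m), for 0.2 s.
2. the release lever is pressed (0.33 rad or more), the tray still out (value of joint lever above 0.33 rad and value of joint tray below 0.03 m), for 0.05 s.
3. the tray is home (value of joint tray above 0.163 m), for 0.2 s.
At the end, for the whole second after the job is handed in: the silver cog lies on its hub's shoulder (within 3 mm in height and 4 mm sideways, tilted under 0.07 rad, keyway on the key) and the tray is in to within 7 mm of its stop, all at rest (z of cog_a in the frame of hub_a_seat between -0.003 and 0.003 m and horizontal distance between cog_a and hub_a_seat below 0.004 m and angle between cog_a's own z axis and vertical below 0.07 rad and angle between the x axis of cog_a and the x axis of hub_a_seat, either way round below 0.25 rad and value of joint tray above 0.163 m and velocity of joint tray below 0.01 m/s and linear speed of cog_a below 0.02 m/s); the robot touches nothing.
It fails at once if the spanner is moved more than 30 mm (distance of spanner from where it was at the start of the episode above 0.03 m).
It fails at once if the pneumatic cylinder is moved more than 30 mm (distance of cylinder from where it was at the start of the episode above 0.03 m).
It fails at once if the emergency-stop box is moved more than 30 mm (distance of estop from where it was at the start of the episode above 0.03 m).
It also fails if it takes over 48 s, if anything falls off the work surface, if the arm or the gripper's body presses on something with over 40 N, if the wrist force passes 120 N, or if a joint passes its speed limit or range.

## Working session

There is one attempt and no reset: what is moved stays moved. The work goes in short steps, Python scripts to look and compute and a tool call to move; the robot and the scene stay as the last step left them, time stands still between calls to the robot, and variables do not carry over. Pictures are saved under pics/ and viewed, and the job is handed in when it is done.

Besides the shell and the picture viewer there is one more tool, called after "Emit:" as name(argument=value, ...) on one line, values as JSON. jog_arm: Moves the arm, as the interface text tells. Its arguments: {"type":"object","properties":{"slide":{"type":"array","items":{"type":"array","items":{"type":"number"}}},"rotation":{"type":"array","items":{"type":"array","items":{"type":"number"}}},"fingers":{"type":"array","items":{"type":"number"}}},"required":["slide","rotation","fingers"]}

```bash
mkdir -p pics; ls; python3 - <<'E'
from cell import arm
import cv2
s=arm.read_state();print(s, arm.tips_ahead)
for n in("scene","side","wrist"):
    cv2.imwrite(f"pics/{n}0.png",arm.get_image(n)[:,:,::-1]); print(n,arm.camera_params(n))
E
```

```text
pics
{'time_s': 0.0, 'qpos': array([-1.50494241e-01,  2.07417229e-01,  1.54293538e+00, -4.37142223e-05,
        1.39346743e+00, -1.50510299e-01]), 'qvel': array([ 3.01809382e-04, -2.04786542e-03,  1.95404122e-04, -5.17034418e-04,
       -1.38735579e-03,  6.91657817e-05]), 'joint_efforts': array([-8.39226868e-05, -3.70882022e+01, -2.81415099e+01,  6.96549774e-02,
        3.60915181e-02, -1.71865345e-04]), 'ee_pos': array([5.74253957e+02, 9.12078956e-02, 2.26301126e+02]), 'tool_rot': array([-1.45714418e-04,  9.99999380e-01,  1.19086815e-05, -1.10432907e-03]), 'contact_force': array([-0.37142258, -0.05731619, -0.51932371]), 'ft_torque': array([-0.00853451, -0.00215128, -0.00832249]), 'grip_width': 1.000401992754409} 22.0
scene {'mtx': array([[421.66665029,   0.        , 317.83924724],
       [  0.        , 421.66665029, 204.60968282],
       [  0.        ,   0.        ,   1.        ]]), 'world_from_camera': array([[-5.10043987e-01,  5.91536532e-01, -6.24451489e-01,
         1.19363436e+03],
       [ 8.60147072e-01,  3.52000262e-01, -3.69110863e-01,
         4.17911021e+02],
       [ 1.4
[... 521 characters left out ...]
     [ 6.00604693e-03, -8.31628253e-01, -5.55300258e-01,
         8.72898320e+02],
       [ 0.00000000e+00,  0.00000000e+00,  0.00000000e+00,
         1.00000000e+00]])}
wrist {'mtx': array([[309.70691629,   0.        , 320.39666212],
       [  0.        , 309.70691629, 197.46456995],
       [  0.        ,   0.        ,   1.        ]]), 'tool_from_camera': array([[ 9.99997919e-01,  1.64934546e-03,  1.20053577e-03,
         4.85387053e-01],
       [-1.89193467e-03,  9.69930427e-01,  2.43374992e-01,
        -6.91786744e+01],
       [-7.63026735e-04, -2.43376757e-01,  9.69931530e-01,
        -1.56911442e+02],
       [ 0.00000000e+00,  0.00000000e+00,  0.00000000e+00,
         1.00000000e+00]])}
```

View pics/scene0.png

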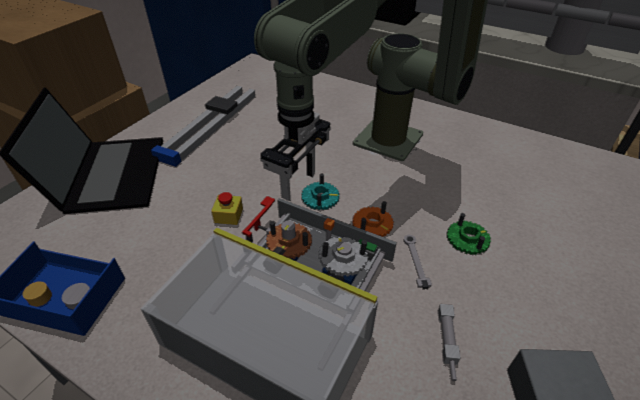

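View pics/side0.png

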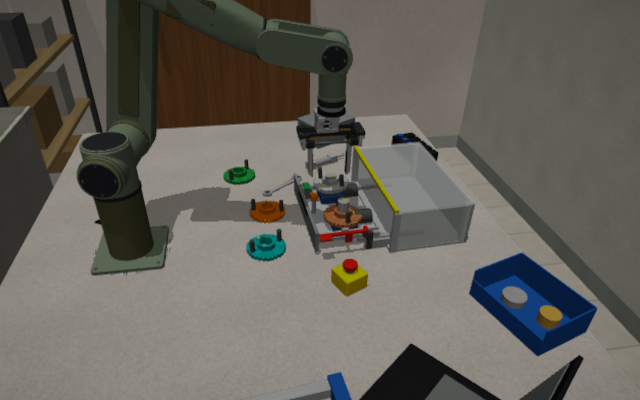

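View pics/wrist0.png

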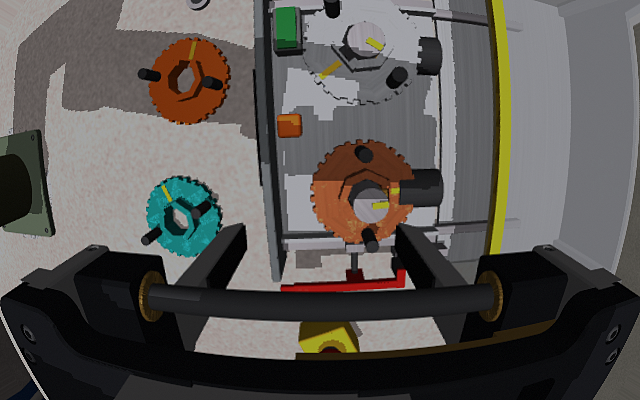

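```bash
cat > h.py <<'E'
import numpy as np,cv2
from scipy.spatial.transform import Rotation as R
from cell import arm
def rot(s): 
    q=s['tool_rot'];return R.from_quat([q[1],q[2],q[3],q[0]]).as_matrix()
def ray(n,uv,s=None):
    p=arm.camera_params(n);K=p['mtx'];a=(np.array(uv,float)-K[:2,2])/K[0,0]
    if n!='wrist':
        T=p['world_from_camera'];d=np.array([a[0],a[1],1.])
    else:
        r=np.hypot(*a);d=np.array([*(a/max(r,1e-9)*np.sin(r)),np.cos(r)])
        W=np.eye(4);W[:3,:3]=rot(s);W[:3,3]=s['ee_pos'];T=W@p['tool_from_camera']
    d=T[:3,:3]@d;return T[:3,3],d/np.linalg.norm(d)
def onz(n,uv,z,s=None):
    o,d=ray(n,uv,s);return o+d*(z-o[2])/d[2]
def proj(n,P,s=None):
    P=np.atleast_2d(np.array(P,float));p=arm.camera_params(n);K=p['mtx']
    if n!='wrist':T=p['world_from_camera']
    else:
        W=np.eye(4);W[:3,:3]=rot(s);W[:3,3]=s['ee_pos'];T=W@p['tool_from_camera']
    c=(P-T[:3,3])@T[:3,:3]
    if n!='wrist': return c[:,:2]/c[:,2:]*K[0,0]+K[:2,2]
    rr=np.hypot(c[:,0],c[:,1]);th=np.arctan2(rr,c[:,2])
    return c[:,:2]/rr[:,None]*(th*K[0,0])[:,None]+K[:2,2]
def tri(*rs):
    A=sum(np.eye(3)-np.outer(d,d) for o,d in rs);b=sum((np.eye(3)-np.outer(d,d))@o for o,d in rs)
    return np.linalg.solve(A,b)
E
python3 - <<'E'
import cv2
w=cv2.imread('pics/wrist0.png');cv2.imwrite('pics/w1.png',cv2.resize(w[0:130,260:460],(800,520),interpolation=cv2.INTER_CUBIC))
w=cv2.imread('pics/wrist0.png');cv2.imwrite('pics/w2.png',cv2.resize(w[130:330,250:550],(800,533),interpolation=cv2.INTER_CUBIC))
w=cv2.imread('pics/scene0.png');cv2.imwrite('pics/s1.png',cv2.resize(w[180:320,230:430],(800,560),interpolation=cv2.INTER_CUBIC))
w=cv2.imread('pics/side0.png');cv2.imwrite('pics/d1.png',cv2.resize(w[140:260,280:440],(800,600),interpolation=cv2.INTER_CUBIC))
E
```

```text
(no output)
```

View pics/w1.png

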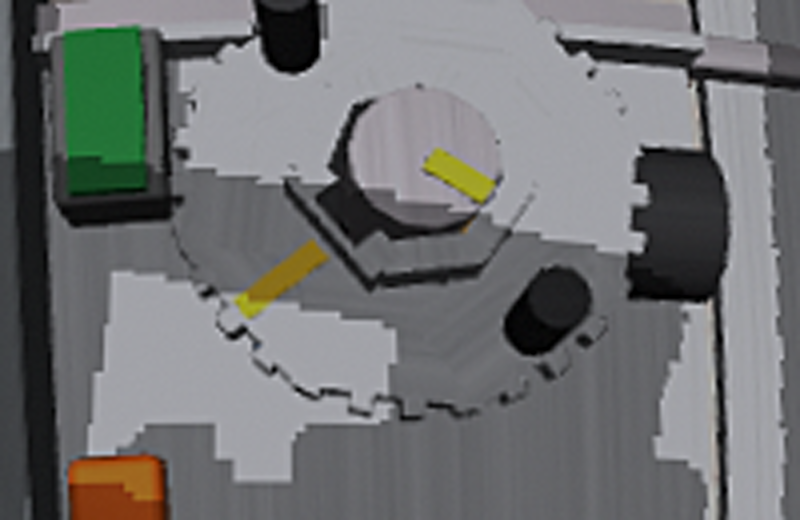

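View pics/w2.png

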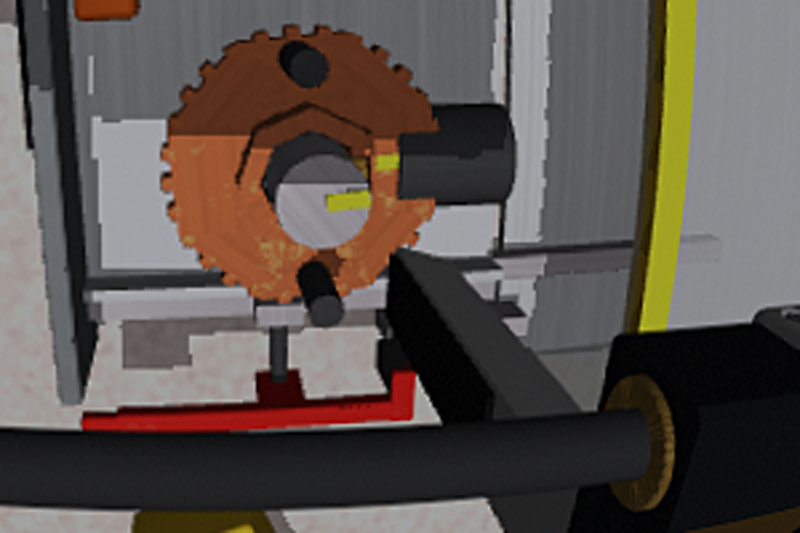

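View pics/s1.png

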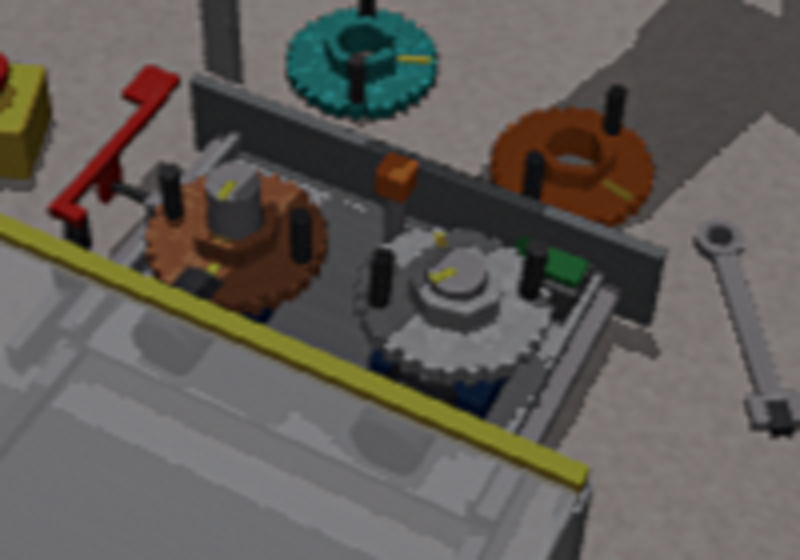

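View pics/d1.png

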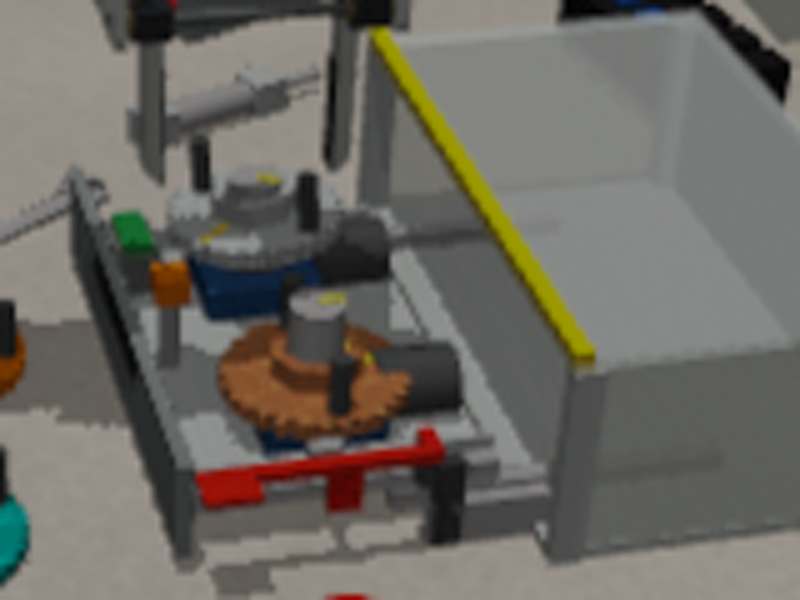

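```bash
python3 - <<'E'
from h import *
s=arm.read_state()
w1=lambda x,y:(260+x/4,y/4);w2=lambda x,y:(250+x*.375,130+y*.375);s1=lambda x,y:(230+x/4,180+y/4);d1=lambda x,y:(280+x/5,140+y/5)
print('noseA',onz('wrist',w1(424,157),115,s),onz('scene',s1(459,280),115),onz('side',d1(255,184),115))
print('noseB',onz('wrist',w2(324,201),115,s),onz('scene',s1(233,183),115),onz('side',d1(320,308),115))
A=onz('wrist',w1(424,157),115,s)
for n,p in(('bar in',w1(428,156)),('bar out',w1(492,190))): print(n,onz('wrist',p,115,s)-A)
for n,p in(('stripe in',w1(320,248)),('out',w1(240,305))): print(n,onz('wrist',p,93,s)-A)
print('pinA lower',onz('wrist',w1(560,298),131,s)-A)
print('pinA scene L,R',onz('scene',s1(381,257),131)-A,onz('scene',s1(537,254),131)-A)
print('side',onz('side',d1(201,140),131)-A,onz('side',d1(308,178),131)-A)
print('panel top', [onz('scene',s1(x,y),80) for x,y in((195,80),(662,252))],[onz('side',d1(x,y),80) for x,y in((77,175),(185,470))])
print('pad', [onz('scene',s1(x,y),80) for x,y in((152,80),)],[onz('side',d1(x,y),80) for x,y in((230,488),)])
print('post', onz('scene',s1(400,172),100),onz('side',d1(172,278),100))
print('estop top', onz('scene',(225,198),76),onz('side',(350,265),76))
E
```

```text
noseA [614.26046529 143.1971713  115.        ] [620.80991523 151.13406221 115.        ] [609.03569407 131.303425   115.        ]
noseB [621.44295438  -5.41947339 115.        ] [623.03095335  -2.45607699 115.        ] [618.09900175 -14.67916903 115.        ]
bar in [0.88149452 0.28168977 0.        ]
bar out [14.9473916  -6.80109819  0.        ]
stripe in [-21.31448856 -17.40886642 -22.        ]
out [-39.8159064  -31.36535494 -22.        ]
pinA lower [ 25.92018147 -33.12735758  16.        ]
pinA scene L,R [ 26.51022151 -32.33647355  16.        ] [-20.76513804  42.74826102  16.        ]
side [-34.31328387  21.21863332  16.        ] [ 23.02618175 -36.29897163  16.        ]
panel top [array([529.12325011, -97.51551577,  80.        ]), array([510.82672225, 234.35327013,  80.        ])] [array([506.83774766, 219.17509495,  80.        ]), array([ 521.40222255, -110.93114686,   80.        ])]
pad [array([ 543.96383965, -122.45319051,   80.        ])] [array([ 542.93865023, -130.68082283,   80.        ])]
post [550.52509578  73.00478243 100.        ] [542.27788664  53.41912561 100.        ]
estop top [ 594.02186562 -230.66906965   76.        ] [ 582.89681107 -246.92195414   76.        ]
```

```bash
python3 - <<'E'
from h import *
s=arm.read_state()
w1=lambda x,y:(260+x/4,y/4);w2=lambda x,y:(250+x*.375,130+y*.375);s1=lambda x,y:(230+x/4,180+y/4);d1=lambda x,y:(280+x/5,140+y/5)
def T(**k):
    p=tri(*[ray(n,uv,s) for n,uv in k.items()]);print(p.round(1),{n:(proj(n,p,s)[0]-np.array(uv)).round(1) for n,uv in k.items()})
T(wrist=w1(424,157),scene=s1(459,280),side=d1(255,184))
T(wrist=w2(324,201),scene=s1(233,183),side=d1(320,308))
T(wrist=w1(560,298-15),scene=s1(381,257),side=d1(308,178))
T(scene=s1(195,80),side=d1(185,470))
T(scene=s1(662,252),side=d1(77,175))
T(scene=s1(152,80),side=d1(230,488))
for c,f in(('scene',['scene0']),('side',['side0'])):
    for P in [[0,0,0],[575,0,227-22]]: print(c,proj(c,P))
E
```

```text
[613.9 146.9 105.5] {'wrist': array([-1.9, -1.2]), 'scene': array([-0.4,  0. ]), 'side': array([0.4, 0. ])}
[620.7  -6.  110.1] {'wrist': array([-1.7, -0.8]), 'scene': array([-0.6,  0.2]), 'side': array([ 0.1, -0.3])}
[639.6 111.7 129.3] {'wrist': array([-1.2,  2. ]), 'scene': array([0.6, 0.3]), 'side': array([ 0.4, -0.3])}
[ 523.1 -102.1   73.1] {'scene': array([ 0., -0.]), 'side': array([0., 0.])}
[507.3 232.4  73.6] {'scene': array([-0.5,  0.5]), 'side': array([-0.4, -0.3])}
[ 542.8 -125.1   76.6] {'scene': array([-0.4,  0.3]), 'side': array([-0.5, -0.3])}
scene [[388.13963309 138.56054477]]
scene [[298.6802502  186.82912221]]
side [[133.11202858 249.67644442]]
side [[329.48378212 173.50067322]]
```

Candidates: silver cog on the left hub (wrist 365,45), copper on the right hub (360,195), loose orange (188,80), teal (183,215), green (scene 468,236). The choice is the silver one. The crop shows its yellow stripe at about 218° and the nose bar at about -27°, so it needs about +115° counter-clockwise. I'll move above it for a closer look.

Emit:
jog_arm(slide=[[1,-4,0.7],[2.5,-9,1.5],[4,-13,2.2],[4,-14.3,2.6],[4,-14.3,2.6],[4,-14.3,2.6]], rotation=[[0,0,-0.16],[0,0,-0.33],[0,0,-0.5],[0,0,-0.66],[0,0,-0.66],[0,0,-0.66]], fingers=[0.2,0.2,0.2,0.2,0.2,0.2])

```text
time_s: 0.9
ee_pos: [614.3, 142.4, 200.4]
tool_rot: [-0.0, 0.946, 0.323, -0.001]
contact_force: [0.6, -0.9, 0.6]
grip_width: 0.799
```

```bash
python3 - <<'E'
from h import *
s=arm.read_state();print(s['time_s'],s['ee_pos'],R.from_matrix(rot(s)).as_euler('ZYX'),s['grip_width'],s['contact_force'])
w=arm.get_image('wrist')[:,:,::-1];cv2.imwrite('pics/w3.png',w)
np.save('s3.npy',s,allow_pickle=True)
cv2.imwrite('pics/w3c.png',cv2.resize(w[180:320,220:420],(800,560),interpolation=cv2.INTER_CUBIC))
E
```

```text
0.9 [614.26384102 142.43455423 200.44351443] [ 6.57341217e-01  1.70330150e-03 -3.14047389e+00] 0.7994535010563436 [ 0.56260169 -0.92179126  0.55841106]
```

View pics/w3.png

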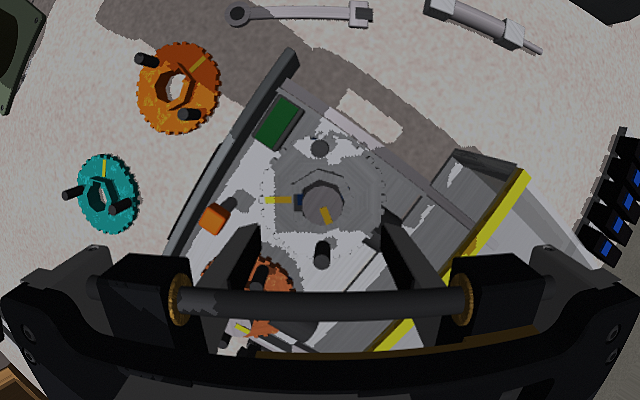

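View pics/w3c.png

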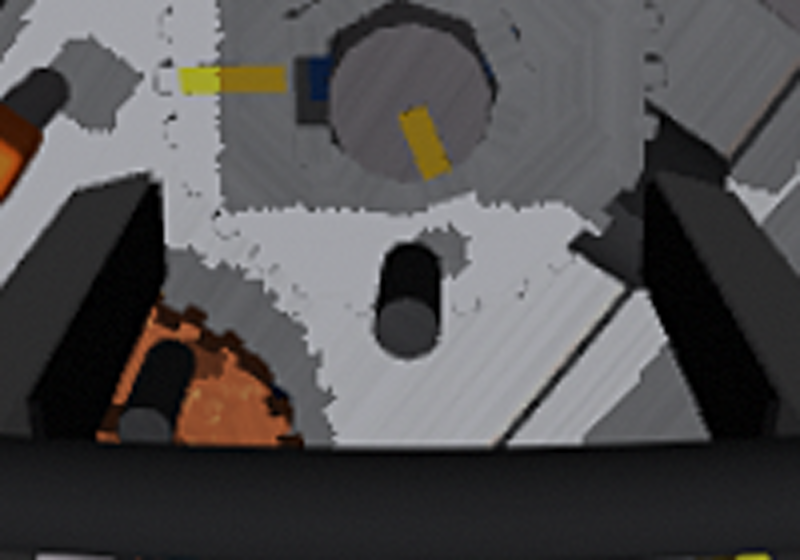

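```bash
python3 - <<'E'
from h import *
s=np.load('s3.npy',allow_pickle=True).item()
c=lambda x,y:(220+x/4,180+y/4)
A=onz('wrist',c(411,103),115,s);print('A',A)
f=lambda v:(v.round(1),np.degrees(np.arctan2(v[1],v[0])).round(1))
bi,bo=onz('wrist',c(407,110),115,s),onz('wrist',c(434,176),115,s)
print('bar',f(bo-bi),f(bo-A))
si,so=onz('wrist',c(285,80),93,s),onz('wrist',c(180,81),93,s)
print('stripe',f(so-si),f(so-A))
p1,p2=onz('wrist',c(408,330),131,s),onz('wrist',(319.5,147.5),131,s)
print('pins',p1,p2,(p1+p2)/2-A,f(p1-p2),np.linalg.norm((p1-p2)))
print('tips/TCP proj', proj('wrist',s['ee_pos'],s))
E
```

```text
A [614.75592401 144.53438779 115.        ]
bar (array([13.1, -7.8,  0. ]), np.float64(-30.7)) (array([13.4, -9.5,  0. ]), np.float64(-35.2))
stripe (array([-18.5, -14.7,   0. ]), np.float64(-141.6)) (array([-39.9, -32.3, -22. ]), np.float64(-141.0))
pins [640.75544297 109.9902597  131.        ] [582.98197189 181.36396017 131.        ] [-2.88721658  1.14272215 16.        ] (array([ 57.8, -71.4,   0. ]), np.float64(-51.0)) 91.82580834825416
tips/TCP proj [[320.73307188 249.73449858]]
```

```bash
python3 - <<'E'
from h import *
s=np.load('s3.npy',allow_pickle=True).item()
w=cv2.imread('pics/w3.png')
h=cv2.cvtColor(w,cv2.COLOR_BGR2HSV)
m=((h[...,0]>15)&(h[...,0]<35)&(h[...,1]>120)).astype(np.uint8)
n,l,st,ce=cv2.connectedComponentsWithStats(m[180:240,250:360])
for i in range(1,n):
    if st[i,4]<15: continue
    ys,xs=np.where(l==i);z=115 if ce[i,0]>60 else 93
    P=np.array([onz('wrist',(x+250,y+180),z,s)[:2] for x,y in zip(xs,ys)])
    c=P.mean(0);u,sv,v=np.linalg.svd(P-c);print(c,st[i],np.degrees(np.arctan2(v[0,1],v[0,0])),sv/np.sqrt(len(P))*3.46)
# nose circle edges: dark/gray
g=cv2.resize(w[195:220,300:350],None,fx=16,fy=16,interpolation=cv2.INTER_NEAREST)[:, :800]
cv2.imwrite('pics/n3.png',g)
E
```

```text
[583.56192598 119.82670851] [ 15  17  27   6 155] 37.42134302004295 [23.2133401   5.39278148]
[621.629444  139.6723489] [ 70  27  13  18 134] -28.23758103136885 [15.04670838  6.20801745]
```

View pics/n3.png

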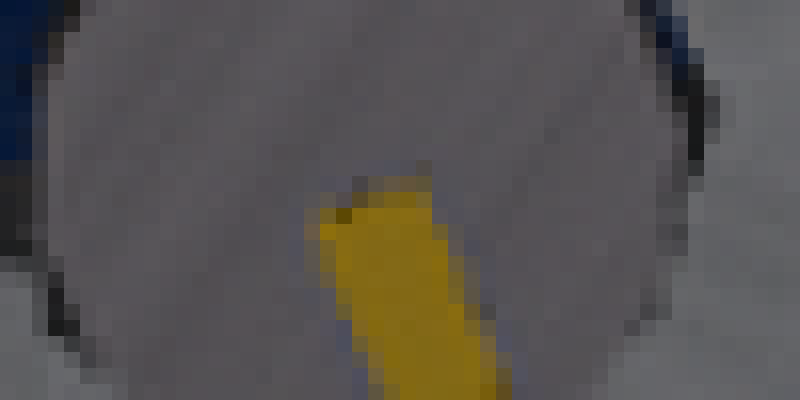

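Emit:
jog_arm(slide=[[0.05,-0.03,3],[0.1,-0.06,6],[0.1,-0.06,7.7],[0.1,-0.06,8.1],[0.1,-0.06,8.1],[0.1,-0.06,8.1]], rotation=[[0,0,0],[0,0,0],[0,0,0],[0,0,0],[0,0,0],[0,0,0]], fingers=[0.2,0.2,0.2,0.2,0.2,0.2])

```text
time_s: 1.7
ee_pos: [615.8, 143.3, 121.2]
tool_rot: [0.0, 0.947, 0.323, 0.001]
contact_force: [-0.4, -0.5, -0.2]
grip_width: 0.799
```

```bash
python3 - <<'E'
from h import *
s=arm.read_state();print(s['time_s'],s['ee_pos'],R.from_matrix(rot(s)).as_euler('ZYX'),s['grip_width'],s['contact_force'])
w=arm.get_image('wrist')[:,:,::-1];cv2.imwrite('pics/w4.png',w)
cv2.imwrite('pics/w4c.png',cv2.resize(w[170:320,220:420],(800,600),interpolation=cv2.INTER_CUBIC))
E
```

```text
1.7 [615.82297397 143.34241525 121.22905427] [ 6.57079785e-01 -1.04645367e-03  3.14107109e+00] 0.7988161413861108 [-0.36004251 -0.46497111 -0.17608761]
```

View pics/w4c.png

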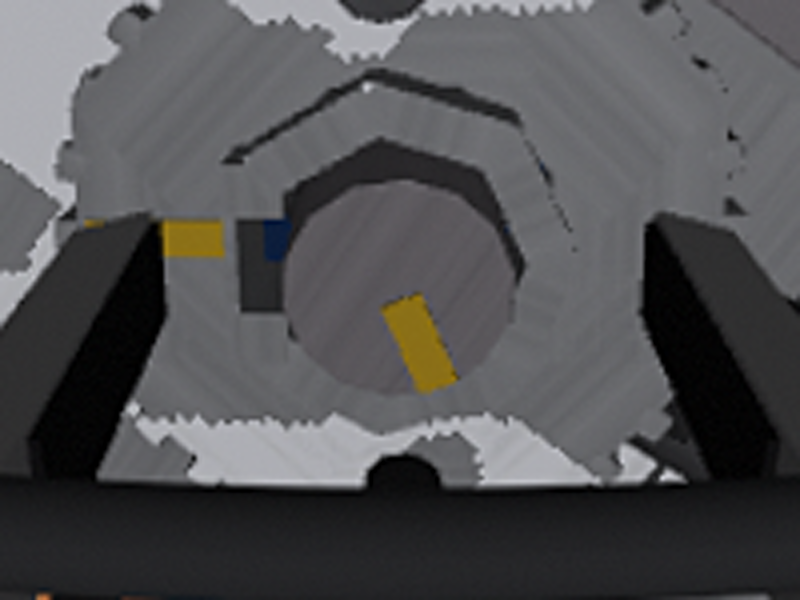

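```bash
python3 - <<'E'
from h import *
s=arm.read_state();print(s['time_s'],s['ee_pos'])
w=cv2.imread('pics/w4.png')
h=cv2.cvtColor(w,cv2.COLOR_BGR2HSV)
print(onz('wrist',(220+400/4,170+287/4),115,s))
m=((h[...,0]>15)&(h[...,0]<35)&(h[...,1]>120)).astype(np.uint8)
n,l,st,ce=cv2.connectedComponentsWithStats(m[210:275,240:350])
for i in range(1,n):
    if st[i,4]<30: continue
    ys,xs=np.where(l==i);z=115 if ce[i,0]>60 else 93
    P=np.array([onz('wrist',(x+240,y+210),z,s)[:2] for x,y in zip(xs,ys)])
    c=P.mean(0);u,sv,v=np.linalg.svd(P-c);print(c,st[i],np.degrees(np.arctan2(v[0,1],v[0,0])),sv/np.sqrt(len(P))*3.46)
E
```

```text
1.75 [615.70980959 143.3605587  121.14324922]
[614.01300612 144.90050666 115.        ]
[587.5611081  123.82197335] [ 19  15  17   9 147] 38.01621975773193 [10.67911835  6.03198963]
[621.32206756 139.70997615] [ 75  33  20  25 254] -29.61210812047116 [15.28670288  6.15139252]
```

Emit:
jog_arm(slide=[[-0.06,-0.12,0.16],[-0.06,-0.12,0.16],[-0.06,-0.12,0.16],[-0.06,-0.12,0.16],[-0.06,-0.12,0.16],[-0.06,-0.12,0.16]], rotation=[[0,0,0],[0,0,0],[0,0,0],[0,0,0],[0,0,0],[0,0,0]], fingers=[0.2,0.4,0.6,0.6,0.6,0.6])

```text
time_s: 2.5
ee_pos: [614.6, 144.1, 119.7]
tool_rot: [-0.0, 0.946, 0.323, 0.001]
contact_force: [-0.3, 0.9, 0.5]
grip_width: 0.556
```

Emit:
jog_arm(slide=[[0,0,0],[0,0,0],[0,0,0],[0,0,0],[0,0,0],[0,0,0],[0,0,0],[0,0,0],[0,0,0],[0,0,0],[0,0,0],[0,0,0]], rotation=[[0,0,-0.1],[0,0,-0.28],[0,0,-0.46],[0,0,-0.64],[0,0,-0.82],[0,0,-1.0],[0,0,-1.18],[0,0,-1.36],[0,0,-1.54],[0,0,-1.7],[0,0,-1.8],[0,0,-1.8]], fingers=[0.6,0.6,0.6,0.6,0.6,0.6,0.6,0.6,0.6,0.6,0.6,0.6])

```text
time_s: 4.0
ee_pos: [614.1, 146.3, 119.0]
tool_rot: [-0.0, 0.335, 0.942, 0.002]
contact_force: [1.1, 5.5, -2.3]
grip_width: 0.554
```

```bash
cat > look.py <<'E'
from h import *
import sys
s=arm.read_state();print(s['time_s'],s['ee_pos'],np.degrees(R.from_matrix(rot(s)).as_euler('ZYX')),s['grip_width'],s['contact_force'],s['ft_torque'],s['qpos'])
n=sys.argv[1];np.save(n+'.npy',s,allow_pickle=True)
w=arm.get_image('wrist')[:,:,::-1];cv2.imwrite(f'pics/{n}.png',w)
cv2.imwrite(f'pics/{n}c.png',cv2.resize(w[170:320,220:420],(800,600),interpolation=cv2.INTER_CUBIC))
h=cv2.cvtColor(w,cv2.COLOR_BGR2HSV)
m=((h[...,0]>15)&(h[...,0]<35)&(h[...,1]>120)).astype(np.uint8)
n,l,st,ce=cv2.connectedComponentsWithStats(m[180:300,220:420])
for i in range(1,n):
    if st[i,4]<30: continue
    ys,xs=np.where(l==i)
    for z in (115,93,67):
        P=np.array([onz('wrist',(x+220,y+180),z,s)[:2] for x,y in zip(xs,ys)])
        c=P.mean(0);u,sv,v=np.linalg.svd(P-c);print(ce[i]+[220,180],z,c,np.degrees(np.arctan2(v[0,1],v[0,0])),sv/np.sqrt(len(P))*3.46)
E
python3 look.py w5
```

```text
4.0 [614.1362578  146.26367305 118.97727437] [ 1.40828442e+02 -1.25718973e-01  1.79787947e+02] 0.5544805967399642 [ 1.11184016  5.54533742 -2.26701743] [ 1.19083999 -0.19277863  0.04342183] [ 0.09470143  0.42398686  1.49428633  0.00444304  1.22228645 -2.36472964]
[291.4375   229.703125] 115 [619.74183251 125.89091064] 32.2304426051103 [10.18482662  2.57701422]
[291.4375   229.703125] 93 [626.56524129 130.88485564] 32.23044260511033 [11.57979353  2.92997551]
[291.4375   229.703125] 67 [634.62926985 136.78679063] 32.23044260511044 [13.22839079  3.34711159]
[247.87610619 231.68141593] 115 [639.9631055 111.3629879] 159.18975592901344 [7.97758271 5.01576578]
[247.87610619 231.68141593] 93 [649.55612517 114.36711291] 159.1897559290133 [9.070234   5.70275119]
[247.87610619 231.68141593] 67 [660.89333024 117.91744247] 159.18975592901344 [10.36154916  6.51464304]
[305.09558824 249.19117647] 115 [621.42424196 139.67819061] -29.913778795631465 [15.12250804  6.26970617]
[305.09558824 249.19117647] 93 [628.4780823 146.5605133] -29.913778795631483 [17.19376552  7.12843779]
[305.09558824 249.19117647] 67 [636.81443907 154.69416738] -29.913778795631476 [19.64161527  8.14330243]
[223.         282.81395349] 115 [676.29812311 125.9978966 ] 50.640273145570696 [8.65549019 4.72665465]
[223.         282.81395349] 93 [690.86777608 131.00649495] 50.64027314557085 [9.84099122 5.3740419 ]
[223.         282.81395349] 67 [708.08645687 136.92574754] 50.6402731455708 [11.24203789  6.13913592]
[416.94915254 283.22033898] 115 [583.88306843 201.5261214 ] 50.89559827435231 [8.23750713 3.46334331]
[416.94915254 283.22033898] 93 [585.79507408 216.87945888] 50.89559827435215 [9.36575902 3.93770085]
[416.94915254 283.22033898] 67 [588.05471711 235.02431227] 50.895598274352366 [10.69914762  4.49830522]
```

View pics/w5c.png

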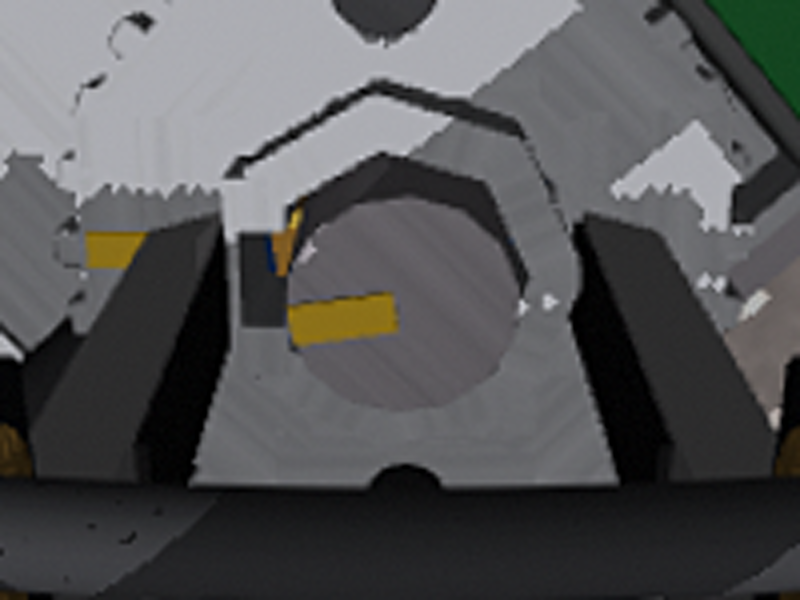

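Emit:
jog_arm(slide=[[0,0,0],[0,0,0],[0,0,0],[0,0,0.2],[0,0,0.4],[0,0,0.6]], rotation=[[0,0,-0.1],[0,0,-0.157],[0,0,-0.157],[0,0,-0.157],[0,0,-0.157],[0,0,-0.157]], fingers=[0.6,0.6,0.6,0.6,0.6,0.6])

```text
time_s: 4.8
ee_pos: [613.9, 146.5, 112.7]
tool_rot: [-0.001, 0.261, 0.965, 0.002]
contact_force: [-0.2, 1.7, -2.8]
grip_width: 0.554
```

```bash
python3 look.py w6 | grep -v ' 93 \| 67 '
```

```text
4.8 [613.9393842  146.47376587 112.6727249 ] [ 1.49781526e+02 -1.25841543e-01  1.79767710e+02] 0.5544557113523454 [-0.20503515  1.6518997  -2.81732507] [ 0.60434534 -0.06027632 -0.03324556] [ 0.09486189  0.43111832  1.49852428  0.00488675  1.21137548 -2.52103196]
[290.87640449 230.05617978] 115 [621.10760769 125.41235769] 36.92838000260393 [9.62321142 3.23672043]
[247.81578947 231.64912281] 115 [642.12405432 114.59667195] 166.6283776658436 [7.68901706 4.90058668]
[304.5 251.5] 115 [621.27082747 139.75372236] 150.46564338667798 [15.26292465  5.97841655]
[223.         282.81395349] 115 [674.40917474 133.95520818] 59.58094293011216 [8.31816567 4.54184856]
[416.9137931  283.34482759] 115 [575.4532989  191.87685438] 60.62967237036749 [7.66108168 3.34219411]
```

View pics/w6c.png

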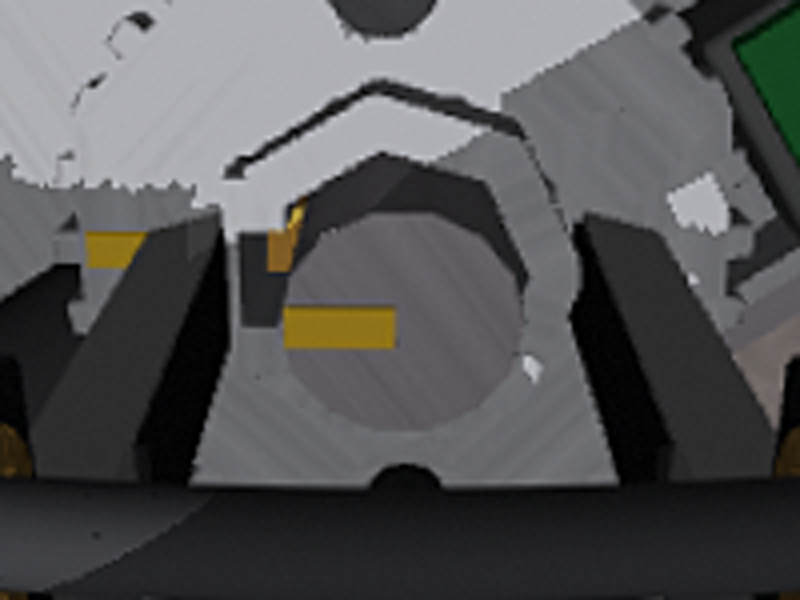

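Emit:
jog_arm(slide=[[0,0,0.4],[0,0,0.8],[0,0,1.2],[0,0,1.6],[0,0,1.9],[0,0,2.1],[0,0,2.1]], rotation=[[0,0,0],[0,0,0],[0,0,0],[0,0,0],[0,0,0],[0,0,0],[0,0,0]], fingers=[0.6,0.6,0.6,0.6,0.6,0.6,0.6])

```text
time_s: 5.72
ee_pos: [615.6, 146.8, 94.5]
tool_rot: [0.001, 0.261, 0.965, 0.003]
contact_force: [-2.4, 1.8, 8.1]
grip_width: 0.552
```

```bash
python3 look.py w7 | grep -v ' 93 \| 67 '
```

```text
5.725 [615.5730594  146.82990975  94.53301054] [1.49795038e+02 4.92113336e-02 1.79638637e+02] 0.5515917251924477 [-2.40900536  1.76573365  8.09957279] [0.44881954 0.50140672 0.07754055] [ 0.09515549  0.45336996  1.50835684  0.00501026  1.17549588 -2.52118312]
[288.64444444 235.93333333] 115 [620.2103847  122.82666155] 42.69285763207719 [12.00796174  4.17037315]
[247.25       230.69852941] 115 [636.24732623 110.74404093] 161.06074496362535 [7.90753133 4.37491857]
[302.88793103 265.75      ] 115 [622.54736699 139.70426463] 148.28578240677604 [15.07984935  6.30358731]
[222.98809524 282.94047619] 115 [664.90005313 128.47804273] 60.268492955271604 [7.2200704  4.02842216]
[416.94915254 283.22033898] 115 [577.35897649 179.30071482] 59.904876258269994 [6.98747824 2.92983269]
```

View pics/w7c.png

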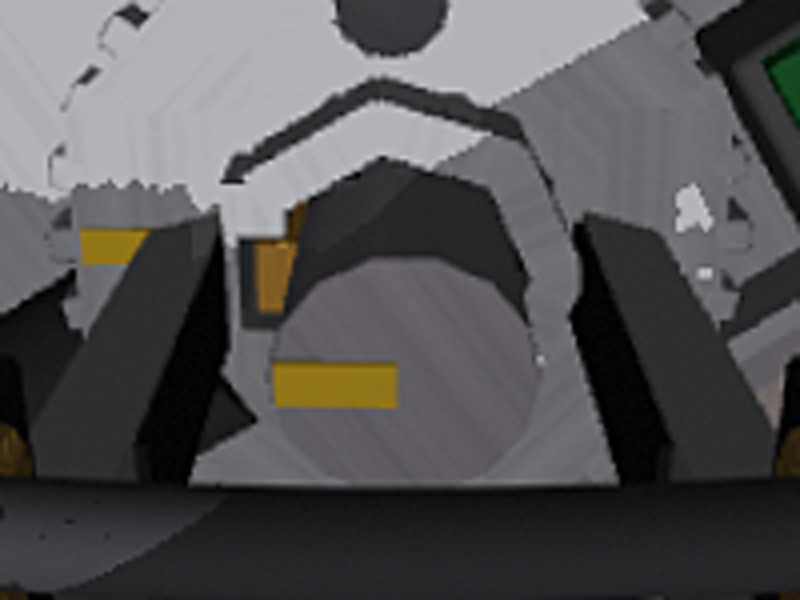

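Emit:
jog_arm(slide=[[0,0,0],[0,0,0],[0,0,0],[0,0,0]], rotation=[[0,0,0],[0,0,0],[0,0,0],[0,0,0]], fingers=[0.25,0.25,0.25,0.25])

```text
time_s: 6.28
ee_pos: [615.3, 146.6, 94.1]
tool_rot: [0.001, 0.261, 0.965, 0.003]
contact_force: [-0.2, -0.3, 0.4]
grip_width: 0.75
```

```bash
python3 look.py w8 | grep -v ' 93 '; python3 -c "
from h import *
for n in('scene','side'):cv2.imwrite('pics/'+n+'8.png',cv2.resize(arm.get_image(n)[140:320,230:470,::-1],(800,600),interpolation=cv2.INTER_CUBIC))"
```

```text
6.275 [615.32530757 146.58649468  94.06064912] [1.49784966e+02 1.81498349e-02 1.79672094e+02] 0.7500257669519498 [-0.17286227 -0.27239334  0.43275612] [ 0.15798179 -0.01085675  0.01195175] [ 0.09488699  0.45385916  1.50874478  0.00483913  1.17539975 -2.52121064]
[288.39690722 236.48969072] 115 [620.08933248 122.63473619] 42.650317983923536 [12.23664232  4.42585535]
[288.39690722 236.48969072] 67 [634.36107956 136.5293082 ] 42.650317983923586 [16.56934072  5.99294343]
[269.11214953 232.00934579] 115 [626.86834492 116.16620565] 142.7693717096461 [5.74542273 4.51511734]
[269.11214953 232.00934579] 67 [643.54037597 127.77042781] 142.76937170964595 [7.77973763 6.11381093]
[302.79487179 266.74358974] 115 [622.49238048 139.71644693] 148.41036111637834 [15.10690434  6.30918586]
[302.79487179 266.74358974] 67 [637.61498861 159.65923861] 148.41036111637834 [20.45589294  8.54311562]
```

View pics/w8c.png

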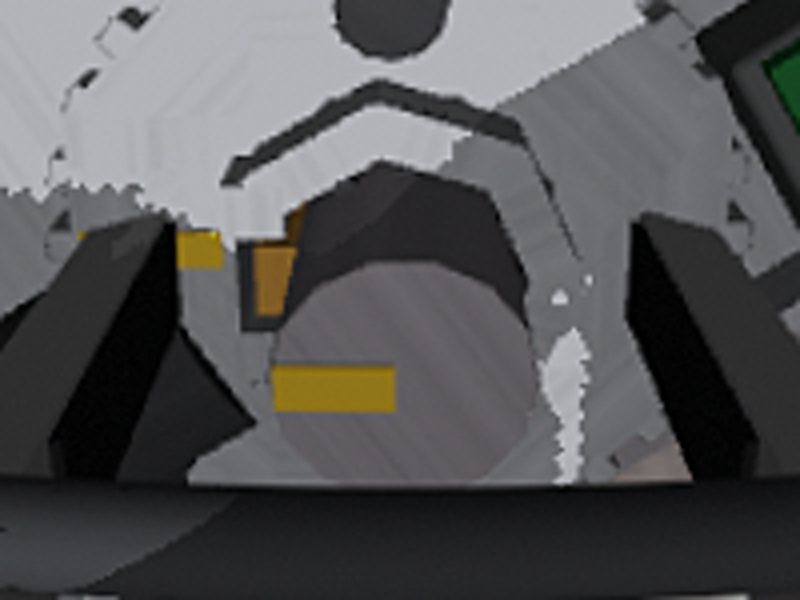

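View pics/scene8.png

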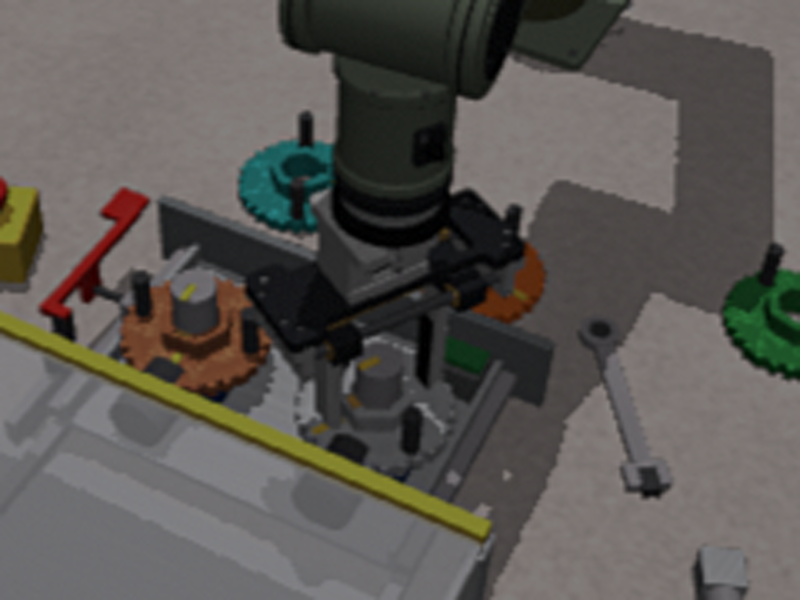

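View pics/side8.png

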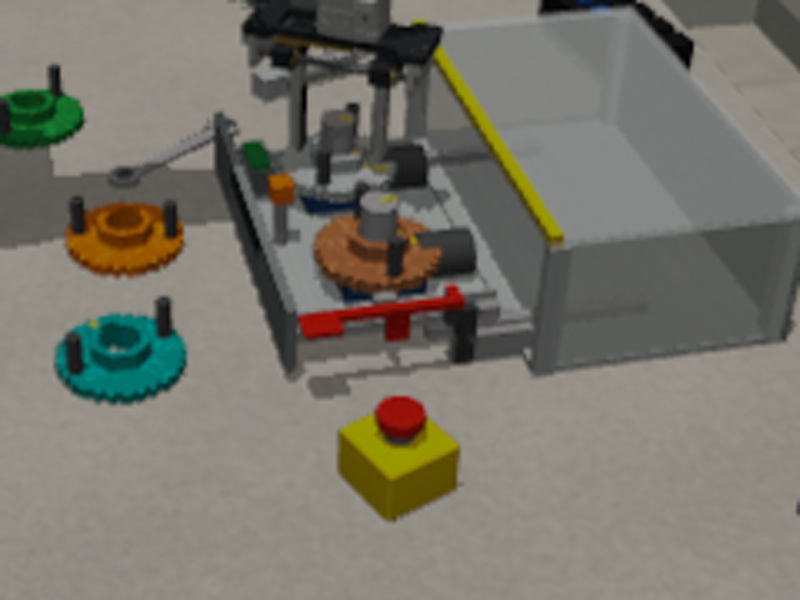

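Emit:
jog_arm(slide=[[0,0,-1.2],[0,0,-2.2],[0,0,-2.4],[0,0,-2.4],[0,0,-2.4],[0,0,-2.4]], rotation=[[0,0,0],[0,0,0.15],[0,0,0.32],[0,0,0.5],[0,0,0.6],[0,0,0.6]], fingers=[0.25,0.25,0.25,0.25,0.4,0.54])

```text
time_s: 7.18
ee_pos: [615.8, 146.7, 119.2]
tool_rot: [0.001, 0.534, 0.846, 0.003]
contact_force: [-1.0, 0.6, 0.4]
grip_width: 0.574
```

```bash
python3 look.py w9 | grep -v ' 93 '
```

```text
7.175 [615.79491303 146.68339869 119.20391398] [ 1.15491281e+02 -1.40409048e-01  1.79629907e+02] 0.574488943552564 [-1.02778156  0.58183082  0.38044204] [ 0.13252105 -0.05036556 -0.06495935] [ 0.09494392  0.42444492  1.49312529  0.0048117   1.21879855 -1.92239843]
[280.10447761 245.14925373] 115 [624.23093722 124.00341   ] 1.1163685667719323 [5.89863671 4.30851894]
[280.10447761 245.14925373] 67 [645.87290407 126.9668327 ] 1.1163685667716 [7.66101959 5.59580962]
[306.79400749 253.66666667] 115 [622.42293042 139.8208402 ] -28.964074181195514 [15.3963876   6.24531426]
[306.79400749 253.66666667] 67 [643.52470461 147.51016308] -28.964074181195514 [19.99648952  8.11127677]
[221.65217391 283.58695652] 115 [665.07035393 101.27768077] 24.08696641537859 [7.67574194 2.92333561]
[221.65217391 283.58695652] 67 [698.91424008  97.45115552] 24.08696641537846 [9.96908478 3.79676398]
```

View pics/w9c.png

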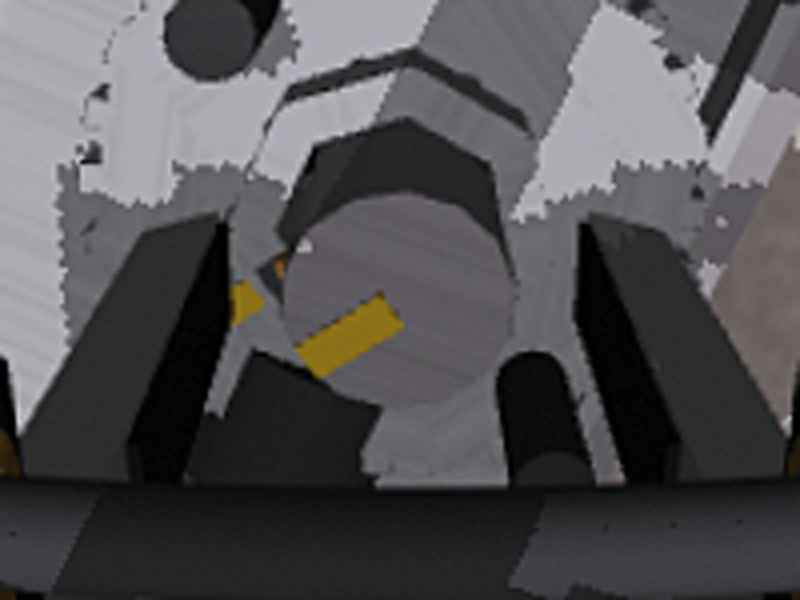

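```bash
python3 - <<'E'
from h import *
s=np.load('w9.npy',allow_pickle=True).item()
p=onz('wrist',(320,245),115,s);print(p,rot(s).T@(p-s['ee_pos']),proj('wrist',s['ee_pos'],s))
for u in ((220+228/4,170+225/4),(220+582/4,170+225/4)):
    q=onz('wrist',u,s['ee_pos'][2]-22,s);print(rot(s).T@(q-s['ee_pos']))
E
```

```text
[614.25774125 144.27121523 115.        ] [-1.52609849 -2.45274937  4.184431  ] [[322.74747111 252.00607304]]
[-28.02584266  -7.24269284  21.88505966]
[26.50675933 -7.2805139  22.01845602]
```

Emit:
jog_arm(slide=[[0,0,0],[0,0,0.4],[0,0,0.8],[0,0,1.1],[0,0,1.3],[0,0,1.45],[0,0,1.6],[0,0,1.75]], rotation=[[0,0,0],[0,0,0],[0,0,0],[0,0,0],[0,0,0],[0,0,0],[0,0,0],[0,0,0]], fingers=[0.54,0.54,0.54,0.54,0.54,0.54,0.54,0.54])

```text
time_s: 8.22
ee_pos: [616.4, 146.8, 105.1]
tool_rot: [0.001, 0.533, 0.846, 0.004]
contact_force: [-7.9, -1.1, 18.6]
grip_width: 0.461
```

```bash
python3 look.py w10 | head -1; python3 -c "
from cell import arm
print(arm.camera_params('wrist'))"
```

```text
8.225 [616.41583475 146.82204674 105.14735378] [ 1.15533685e+02 -1.06313801e-01  1.79586057e+02] 0.46077827804132393 [-7.93946729 -1.06136852 18.63188167] [-0.16677794  1.48707689 -0.00848366] [ 0.09521976  0.44125803  1.50127477  0.00454348  1.19291474 -1.92288009]
{'mtx': array([[309.70691629,   0.        , 320.39666212],
       [  0.        , 309.70691629, 197.46456995],
       [  0.        ,   0.        ,   1.        ]]), 'tool_from_camera': array([[ 9.99998130e-01,  1.73052376e-03,  8.63470302e-04,
        -1.49784118e+00],
       [-1.88939979e-03,  9.69481780e-01,  2.45156091e-01,
        -7.07870040e+01],
       [-4.12870284e-04, -2.45157264e-01,  9.69483236e-01,
        -1.56914068e+02],
       [ 0.00000000e+00,  0.00000000e+00,  0.00000000e+00,
         1.00000000e+00]])}
```

View pics/w10c.png

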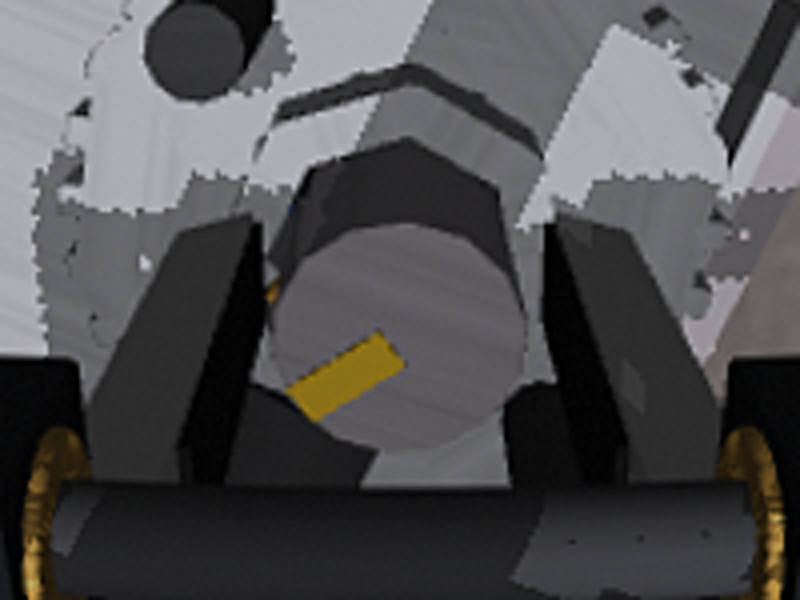

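Emit:
jog_arm(slide=[[0,0,-2],[0,0,-5],[-3,-2.6,-6.5],[-7,-6,-6.5],[-11.5,-9.7,-6.5],[-16,-13.5,-6.5],[-19.5,-16.5,-6.5],[-21.4,-18,-6.5],[-21.4,-18,-6.5],[-21.4,-18,-6.5]], rotation=[[0,0,0],[0,0,0],[0,0,0.1],[0,0,0.2],[0,0,0.3],[0,0,0.4],[0,0,0.445],[0,0,0.445],[0,0,0.445],[0,0,0.445]], fingers=[0.5,0.5,1,1,1,1,1,1,1,1])

```text
time_s: 9.52
ee_pos: [546.2, -123.3, 168.4]
tool_rot: [0.0, 0.707, 0.707, 0.004]
contact_force: [0.3, 0.5, 0.5]
grip_width: 0.007
```

```bash
python3 look.py w11 | head -1;python3 -c "
from h import *
for n in('scene','side'):cv2.imwrite('pics/'+n+'11.png',cv2.resize(arm.get_image(n)[140:320,230:470,::-1],(800,600),interpolation=cv2.INTER_CUBIC))"
```

```text
9.525 [ 546.21567318 -123.33597818  168.44898537] [ 90.06154665  -0.31110863 179.62816757] 0.006790753043395314 [0.25879624 0.51980338 0.50478697] [ 0.12963438 -0.06689372  0.00188215] [-0.38094111  0.22674572  1.64458872  0.00781738  1.26626914 -1.95512312]Traceback (most recent call last):
  File "look.py", line 14, in <module>
    P=np.array([onz('wrist',(x+220,y+180),z,s)[:2] for x,y in zip(xs,ys)])
                ~~~^^^^^^^^^^^^^^^^^^^^^^^^^^^
  File "h.py", line 15, in onz
    o,d=ray(n,uv,s);return o+d*(z-o[2])/d[2]
        ~~~^^^^^^^^
  File "h.py", line 7, in ray
    p=arm.camera_params(n);K=p['mtx'];a=(np.array(uv,float)-K[:2,2])/K[0,0]
ValueError: time passes only in moves, steps and waits
```

View pics/w11.png

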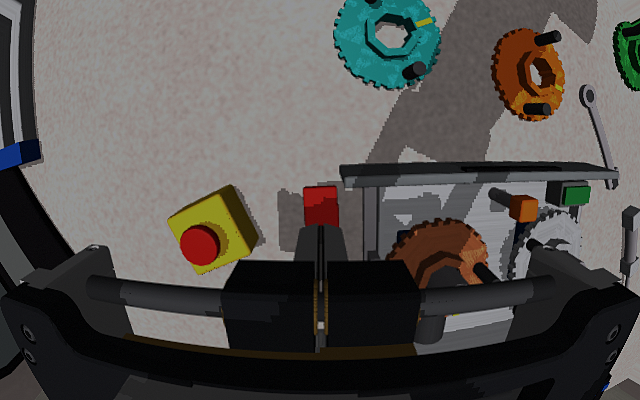

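View pics/scene11.png

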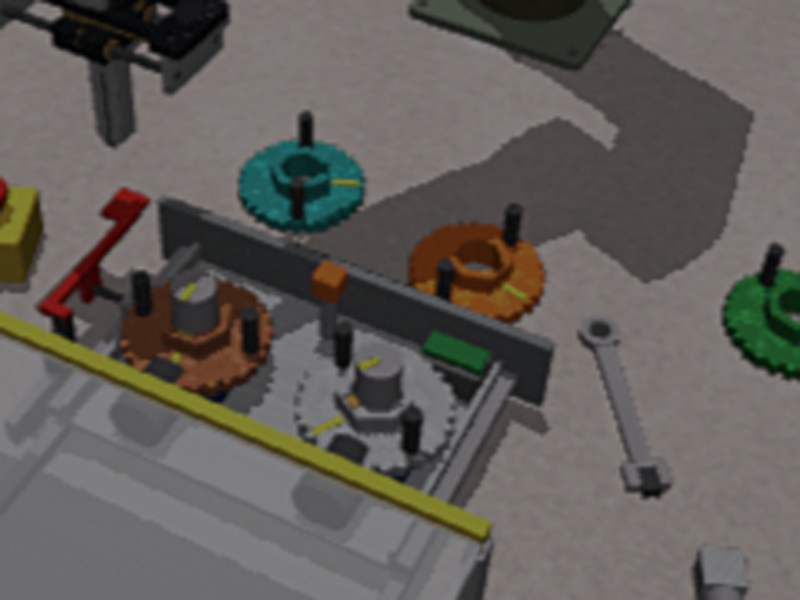

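View pics/side11.png

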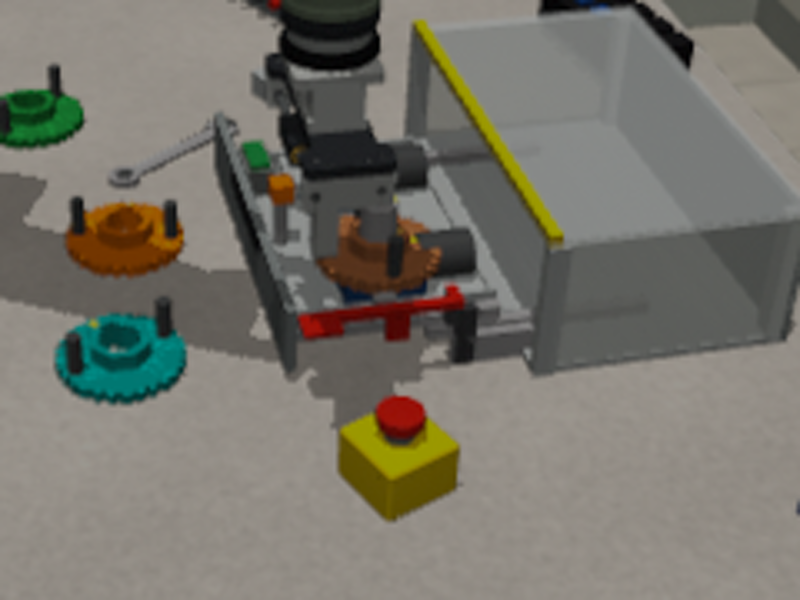

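```bash
python3 - <<'E'
from h import *
s=np.load('w11.npy',allow_pickle=True).item()
for u in((303.5,190),(338,187),(304,220)): print(onz('wrist',u,80,s))
print('panel top outer edge',[onz('wrist',u,80,s) for u in((342,167),(480,164),(600,166))],arm.read_state()['time_s'])
E
```

```text
[ 532.37442387 -137.7252294    80.        ]
[ 529.83153131 -109.72131806   80.        ]
[ 558.07302245 -137.60558138   80.        ]
panel top outer edge [array([ 513.39638097, -106.75298596,   80.        ]), array([508.08077512,  16.05255372,  80.        ]), array([501.77017072, 189.25613107,  80.        ])] 9.675
```

Emit:
jog_arm(slide=[[0,0,3],[0,0,5.5],[0,0,6.6],[0,0,7.4],[0,0,8.2],[0,-0.1,8.9],[0,-0.2,9.4],[0,-0.2,9.7],[0,-0.2,9.7]], rotation=[[0,0,0],[0,0,0],[0,0,0],[0,0,0],[0,0,0],[0,0,0],[0,0,0],[0,0,0],[0,0,0]], fingers=[1,1,1,1,1,1,1,1,1])

```text
time_s: 10.8
ee_pos: [545.4, -121.7, 72.3]
tool_rot: [0.0, 0.706, 0.708, 0.005]
contact_force: [-2.8, 2.4, 6.1]
grip_width: 0.006
```

```bash
python3 - <<'E'
from h import *
s=arm.read_state();print(s['time_s'],s['ee_pos'],s['contact_force'])
cv2.imwrite('pics/side12.png',cv2.resize(arm.get_image('side')[180:270,280:400,::-1],(800,600),interpolation=cv2.INTER_CUBIC))
E
```

```text
10.8 [ 545.38346409 -121.70631344   72.26262742] [-2.82591098  2.38702492  6.13940103]
```

View pics/side12.png

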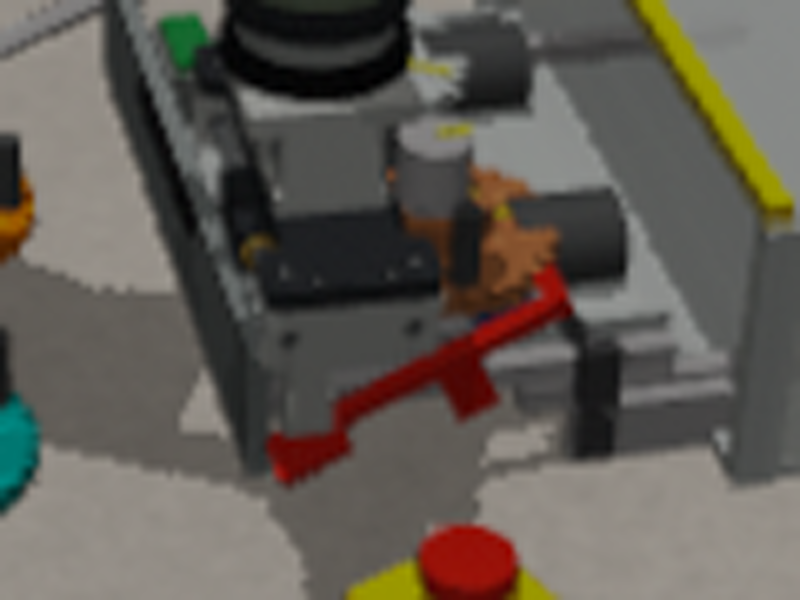

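```bash
python3 - <<'E'
from h import *
s={'ee_pos':np.array([574.25,.09,226.3]),'tool_rot':np.array([-1.457e-4,.99999938,1.19e-5,-1.104e-3])}
for n,u in(('orange c',(188,82)),('or rim r',(230,82)),('teal c',(181,218)),('teal rim r',(222,218))): print(n,onz('wrist',u,12,s))
for n,u in(('or pin',(146,74)),('or pin',(216,84)),('teal pin',(206,209)),('teal pin',(149,239))): print(n,onz('wrist',u,50,s))
E
```

```text
orange c [406.17518732 125.7788073   12.        ]
or rim r [462.74900274 120.91623909  12.        ]
teal c [384.06493332 -52.59336773  12.        ]
teal rim r [444.49302699 -51.40303914  12.        ]
or pin [365.77263532 136.62999646  50.        ]
or pin [457.67756404 114.6812213   50.        ]
teal pin [438.37087515 -28.18634672  50.        ]
teal pin [350.48364665 -70.00102715  50.        ]
```

Emit:
jog_arm(slide=[[0,0,-3],[0,0,-6],[2,-2,-6.2],[6,-4.5,-6.2],[11,-6.3,-6.2],[16,-6.3,-6.2],[19.1,-6.3,-6],[19.1,-6.3,-4],[19.1,-6.3,-1],[19.1,-6.3,1],[19.1,-6.3,1]], rotation=[[0,0,0],[0,0,0],[0,0,0],[0,0,0],[0,0,0],[0,0,-0.02],[0,0,-0.045],[0,0,-0.045],[0,0,-0.045],[0,0,-0.045],[0,0,-0.045]], fingers=[1,1,1,1,1,1,1,1,1,1,1])

```text
time_s: 12.22
ee_pos: [480.8, 69.2, 61.4]
tool_rot: [-0.001, 0.69, 0.724, 0.003]
contact_force: [-0.2, -0.3, -0.3]
grip_width: 0.005
```

```bash
python3 - <<'E'
from h import *
s=arm.read_state();print(s['time_s'],s['ee_pos'],s['contact_force'],np.degrees(R.from_matrix(rot(s)).as_euler('ZYX')))
cv2.imwrite('pics/side13.png',cv2.resize(arm.get_image('side')[140:290,260:460,::-1],(800,600),interpolation=cv2.INTER_CUBIC))
E
```

```text
12.225 [480.75254837  69.1529547   61.44302895] [-0.22054649 -0.29605438 -0.27307831] [ 92.75952934  -0.31596731 179.76552422]
```

View pics/side13.png

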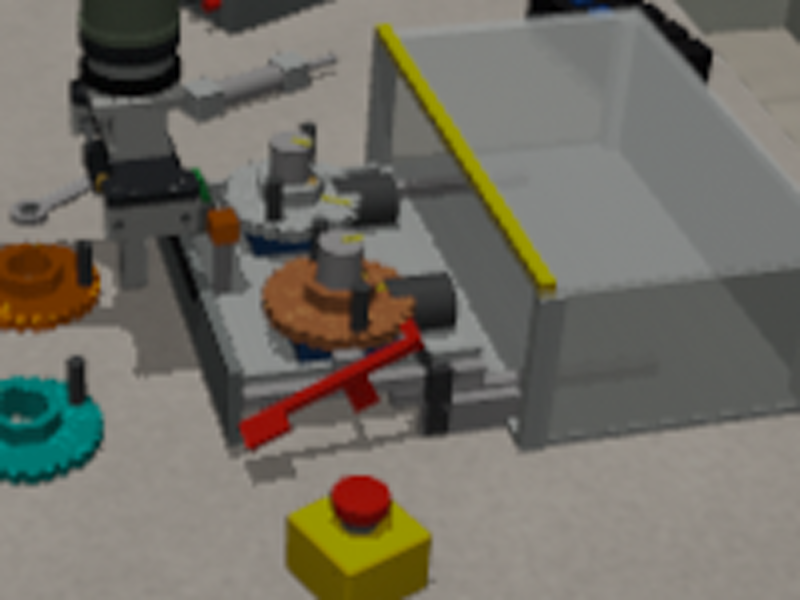

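Emit:
jog_arm(slide=[[0,0.7,0],[0,1.4,0],[0,2.2,0],[0,3.2,0],[0,4.5,0],[0,6,0],[0,7.5,0],[0,9,0],[0,10.5,0],[0,12,0],[0,13.3,0],[0,14.5,0]], rotation=[[0,0,0],[0,0,0],[0,0,0],[0,0,0],[0,0,0],[0,0,0],[0,0,0],[0,0,0],[0,0,0],[0,0,0],[0,0,0],[0,0,0]], fingers=[1,1,1,1,1,1,1,1,1,1,1,1])

```text
time_s: 13.78
ee_pos: [626.0, 75.7, 62.5]
tool_rot: [-0.001, 0.69, 0.724, 0.003]
contact_force: [-4.6, -1.5, -1.6]
grip_width: 0.006
```

```bash
python3 - <<'E'
from h import *
s=arm.read_state();print(s['time_s'],s['ee_pos'],s['contact_force'],np.degrees(R.from_matrix(rot(s)).as_euler('ZYX')))
cv2.imwrite('pics/side14.png',cv2.resize(arm.get_image('side')[140:290,260:460,::-1],(800,600),interpolation=cv2.INTER_CUBIC))
E
```

```text
13.775 [625.95304624  75.721983    62.47680426] [-4.63128892 -1.50407811 -1.5807148 ] [ 92.75471344  -0.28271448 179.83520228]
```

View pics/side14.png

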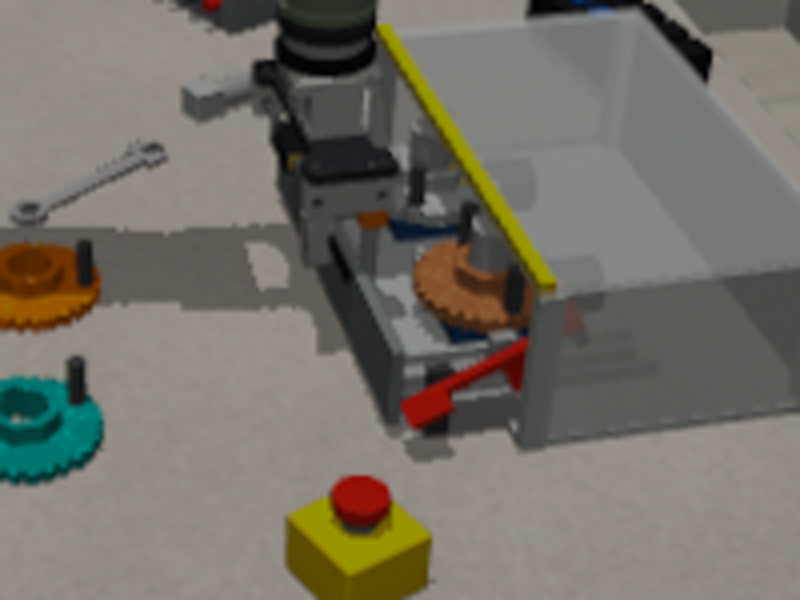

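Emit:
jog_arm(slide=[[0,0.8,0],[0,1.6,0],[0,2.4,0],[0,3.0,0],[0,3.4,0],[0,3.7,0],[0,3.9,0]], rotation=[[0,0,0],[0,0,0],[0,0,0],[0,0,0],[0,0,0],[0,0,0],[0,0,0]], fingers=[1,1,1,1,1,1,1])

```text
time_s: 14.7
ee_pos: [667.5, 77.9, 63.4]
tool_rot: [0.001, 0.69, 0.724, 0.005]
contact_force: [-3.3, 0.0, 0.8]
grip_width: 0.002
```

Not at the stop yet (3 N only), so I'll creep on.

Emit:
jog_arm(slide=[[0,0.2,0.05],[0,0.4,0.1],[0,0.6,0.1],[0,0.8,0.1]], rotation=[[0,0,0],[0,0,0],[0,0,0],[0,0,0]], fingers=[1,1,1,1])

```text
time_s: 15.2
ee_pos: [672.1, 78.1, 62.7]
tool_rot: [-0.002, 0.69, 0.724, 0.001]
contact_force: [-16.4, -1.3, 11.7]
grip_width: 0.003
```

Emit:
jog_arm(slide=[[0,0.2,0],[0,0.4,0],[0,0.4,0]], rotation=[[0,0,0],[0,0,0],[0,0,0]], fingers=[1,1,1])

```text
time_s: 15.58
ee_pos: [671.9, 78.1, 62.8]
tool_rot: [-0.006, 0.69, 0.724, -0.002]
contact_force: [-14.8, -1.3, 9.4]
grip_width: 0.005
```

```bash
python3 - <<'E'
from h import *
s=arm.read_state();print(s['time_s'],s['ee_pos'],s['contact_force'],np.degrees(R.from_matrix(rot(s)).as_euler('ZYX')))
cv2.imwrite('pics/side15.png',cv2.resize(arm.get_image('side')[140:290,260:460,::-1],(800,600),interpolation=cv2.INTER_CUBIC))
cv2.imwrite('pics/scene15.png',cv2.resize(arm.get_image('scene')[140:320,200:440,::-1],(800,600),interpolation=cv2.INTER_CUBIC))
E
```

```text
15.575 [671.90485902  78.06843894  62.78654741] [-14.83428012  -1.25601187   9.43186598] [  92.76396118   -0.28908116 -179.33875151]
```

View pics/side15.png

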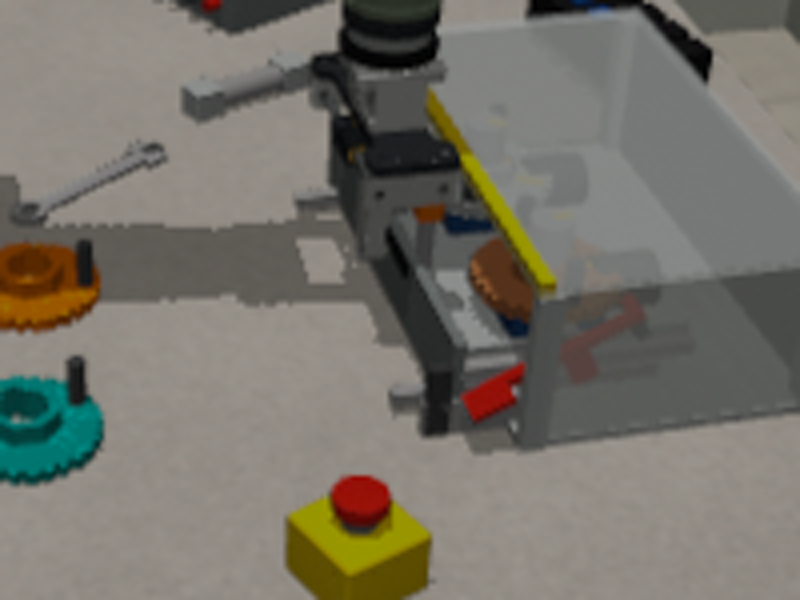

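View pics/scene15.png

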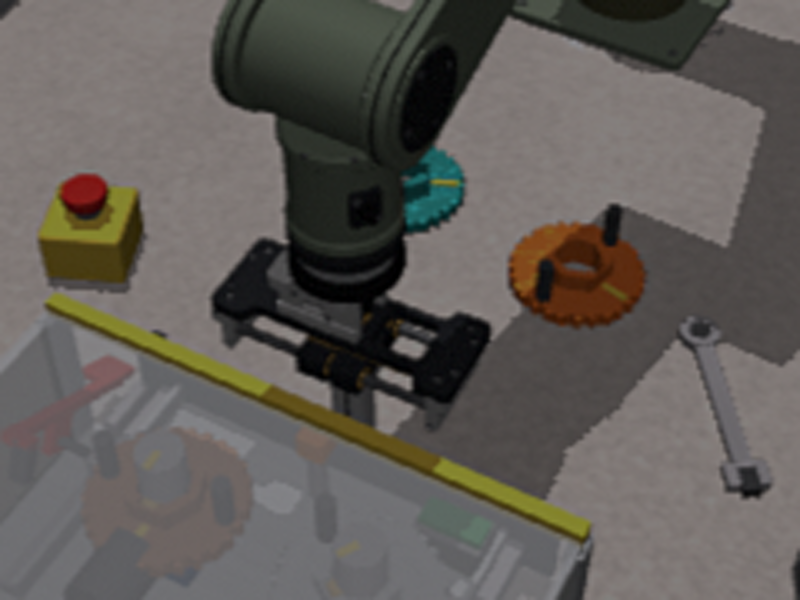

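Emit:
jog_arm(slide=[[0,-1,0],[0,-4,0],[0,-8,-2],[0,-12,-6],[0,-16,-11],[0,-19,-14],[0,-19,-14],[0,-19,-14]], rotation=[[0,0,0],[0,0,0],[0,0,0],[0,0,0],[0,0,0],[0,0,0],[0,0,0],[0,0,0]], fingers=[1,1,1,1,1,1,1,1])

```text
time_s: 16.68
ee_pos: [484.6, 68.1, 204.7]
tool_rot: [-0.005, 0.69, 0.724, -0.002]
contact_force: [-0.3, -0.3, -0.7]
grip_width: 0.008
```

```bash
python3 - <<'E'
from h import *
s=arm.read_state();print(s['time_s'],s['ee_pos'],s['contact_force'],np.degrees(R.from_matrix(rot(s)).as_euler('ZYX')))
for n in('side','scene','wrist'):
    w=arm.get_image(n)[:,:,::-1];cv2.imwrite(f'pics/{n}16.png',w)
w=cv2.imread('pics/side16.png')
cv2.imwrite('pics/side16c.png',cv2.resize(w[140:260,300:460],(800,600),interpolation=cv2.INTER_CUBIC))
w=cv2.imread('pics/scene16.png')
cv2.imwrite('pics/scene16c.png',cv2.resize(w[200:350,200:400],(800,600),interpolation=cv2.INTER_CUBIC))
E
```

```text
16.675 [484.61503221  68.10827782 204.70933251] [-0.28325848 -0.30957618 -0.651941  ] [  92.75140713   -0.27647212 -179.46180006]
```

View pics/side16c.png

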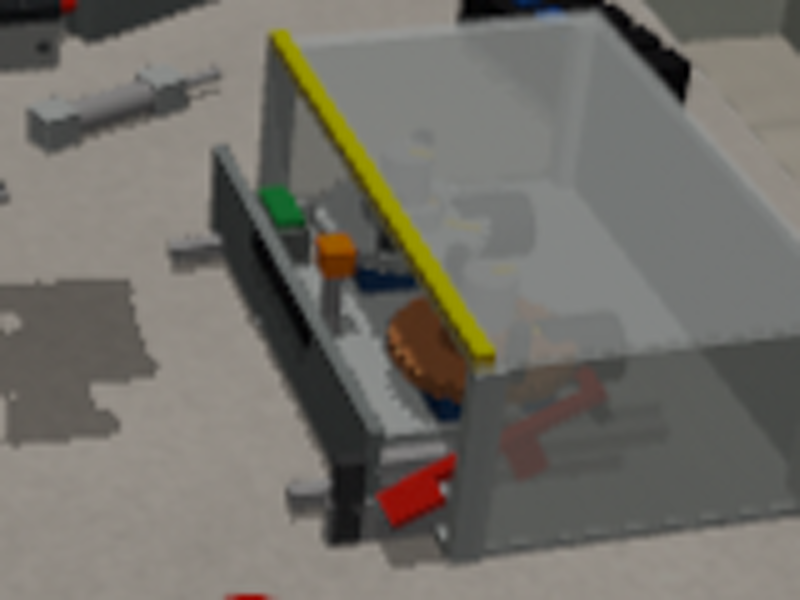

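View pics/scene16c.png

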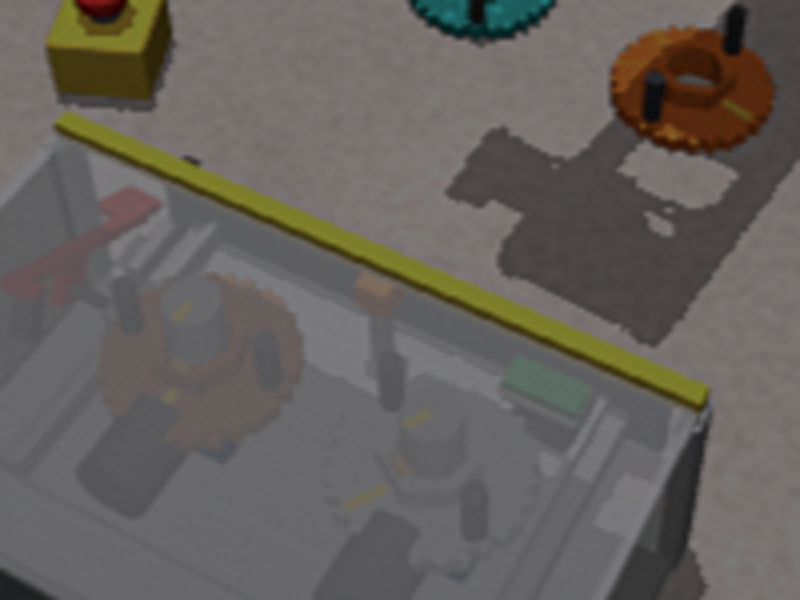

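View pics/wrist16.png

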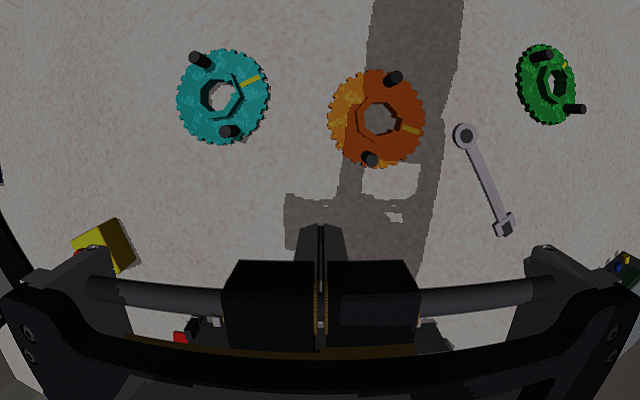

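```bash
python3 - <<'E'
from h import *
f=lambda n,a,b,z:print(n,(onz(n,b,z)-onz(n,a,z))[:2])
f('scene',(230+459/4,180+280/4),(200+434/4,200+422/4),115)
f('scene',(230+233/4,180+183/4),(200+193/4,200+300/4),115)
f('side',(280+77/5,140+175/5),(300+222/5,140+148/5),80)
f('side',(280+185/5,140+470/5),(300+375/5,140+432/5),80)
f('side',(280+172/5,140+265/5),(300+336/5,140+238/5),100)
a,b=[cv2.imread(f'pics/{n}.png') for n in('scene0','scene16')]
# image-based match of post head in side
a,b=[cv2.imread(f'pics/{n}.png') for n in('side0','side16')]
def c(im):
    h=cv2.cvtColor(im,cv2.COLOR_BGR2HSV)[170:215,300:400];m=((h[...,0]>8)&(h[...,0]<18)&(h[...,1]>190)).astype(np.uint8)
    n,l,s,ce=cv2.connectedComponentsWithStats(m);print(s[1:],ce[1:]+[300,170])
c(a);c(b)
E
```

```text
scene [168.00258675   5.88575232]
scene [167.14895428   7.06788276]
side [170.03261637  11.06365686]
side [168.69306772   9.75646864]
side [168.36438189   6.07849584]
[[10 23  8  8 57]] [[313.56140351 196.24561404]]
[[64 17  7  8 46]] [[367.         190.95652174]]
```

```bash
python3 -c "
from cell import arm
print(arm.job_done())"
```

```text
the job is handed in; nothing more can be done
None
```

I gripped the silver cog by its boss, turned it about 112° counter-clockwise onto the key and slid it down. Then I pressed the red lever and pushed the tray in, and handed the job in at about 17 s.

- **Cog:** pressing lightly on the boss top, the fingers met it at 83 mm, the height expected when the cog is home. The pictures show the keyway on the key, both before the push and through the guard afterwards.
- **Lever:** the fingertips went down to 50 mm at the pad, about 30 mm of travel. The pictures show the lever staying down.
- **Tray:** it came up against something solid at 15–16 N. The pictures give about 167–170 mm of travel where the stop is 170 mm, and the readings are only good to about 2–3 mm.
- **Bystanders:** I saw no contact with the spanner, the cylinder or the emergency-stop box. I did not measure their positions again. The arm finished clear of everything.
- **Disagreements:** the scene and side cameras read heights roughly 5 mm low. The wrist camera's calibration also shifted about 2 mm during the run. I relied on contact forces and before-and-after differences instead.

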